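# Offer the card reader from its charging dock

### The arm

A 6-joint arm with a two-finger parallel gripper is mounted at the origin on a cart in front of the work surface, level with it; the furniture and walls round the work are solid. World frame = base frame: x ahead of the robot, y to its left, z up, the work surface at z = 0. Lengths are in m, angles in rad, forces in N, time in s.
With the tool pointing down it reaches from about 0.35 to 0.975 m from the base axis. Payload 4.9 kg.
Tool frame: the origin (TCP) lies on the mounting face of the last link; the fingertips stand 173 mm ahead of it and the grasp point (between the pads) lies 155 mm ahead of it; z points along the fingers, y is the direction in which the jaws open and shut (so a half turn about z gives the same grasp; the last joint's range is limited). The gripper opens to 85 mm and grips with 20 to 120 N. Pads are 22 mm wide; open, the fingers measure 114 mm over their backs; the gripper's body (76 mm by 85 mm) begins 54 mm behind the grasp point. The pads swing forward as they close: fully open they stand 13 mm farther back than shut.
Start: joints at [0.993, 0.053, 1.613, -0, 1.476, -0.119], TCP at [0.277, 0.56, 0.405] pointing down, gripper open.
Joint ranges: [-3.01, 3.01], [-1.01, 2.22], [0.06, 2.58], [-1.02, 4.17], [0.09, 2.62], [-3.14, 3.14]. Speed limits (rad/s): [2.57, 2.57, 3.14, 3.14, 3.14, 3.14].

### API

Orientations are given as a unit quaternion [w, x, y, z].
In Python, from plant import manip gives the robot as it stands.
- The arm moves only by the tool play_rows, never from a script. Its argument "increments" is a list of rows, each an object with "offset": the shift along the tool's x, y, z in mm, a list of three; "twist": the turn about the tool's z in rad; "grip": the opening, from 0 (shut) to 1 (fully open). In form: [{"offset": [dx, dy, dz], "twist": twist, "grip": grip}, ...]. A call has 1 to 5 rows; each row is the pose to reach, as a shift and turn from the pose commanded when the call began, along the tool's axes at that moment; what a row does not reach only later rows make up. A row lasts 1/12 s, in which the tool goes at most 41.7 mm and 7.16 degrees, less where a joint would pass 70% of its speed; a pose out of reach is approached as far as the arm can. A call with a gripper value outside its range is refused whole. The fingers move at their own pace and stop on an object; the grip force is fixed at half the most. Time passes only in rows, so rows that repeat a pose let the fingers close. It gives the time, the measured TCP pose, the force and the opening at its end, in the units of the state.
- manip.state(): the state, without advancing time (a new reading comes with each control period).
- manip.grab_frame(name): name is "side" or "top" or "wrist"; returns the picture (480x640x3 uint8, blue, green, red); there is no depth.
- manip.get_calibration(name): a dict with "fx", "fy", "cx", "cy" (pixels), "T" (4x4, takes a point from camera to world coordinates). Camera axes: x right, y down, z forward; pixel columns grow to the right and rows downward; lengths in m; the calibration is good to about 2 mm. The wrist camera is an equidistant fisheye: a pixel r from the principal point sees the ray r / f radians off the axis. A picture is of the moment at which its call begins: read the wrist's pose just before it. get_calibration takes no time and is no camera call; for the wrist camera it gives the pose at the moment of the call.
- manip.job_done(): hands the job in, once; it reports no verdict.
Trained networks look in the newest picture that a camera, given by its name, has taken for a name from the list of things; names that differ only in an ending like _2 or _b are one class to them, and where a whole thing is asked for, a point or a joint stands for the part that bears it (a point fixed in the world has none). Each returns a list of dicts, best first, with "p" (0 to 1); they miss things now and then, are a little off and sometimes report something else, mostly with a low value. They report only what shows in the picture. A call takes as long as a camera call. They do not tell look-alikes from the thing itself.
- manip.boxes_of(query, camera): "xyz" ([x, y, z] in m, in the coordinates of the camera as it stood for that picture, good to about 4 mm: the middle of the surface that is visible of it).
- manip.tip_of(query, camera): "xyz" ([x, y, z] in m, in the coordinates of the camera as it stood for that picture, good to about 4 mm: a listed point, or the origin of a listed thing).
The state is a dict: "time": time; "joint_pos": joint angles; "joint_vel": joint speeds; "joint_efforts": joint torques, N m; "tool_pos": TCP position; "tool_rot": TCP orientation; "contact_force": force on the tool from outside, world axes, zero at the start; "ft_torque": the same for the moment, N m; "gripper_width": opening from 0.0 (shut) to 1.0 (fully open).
Only numpy, scipy, OpenCV 4.12 (cv2) and the standard library are available. Lean on these libraries where they do the work, as an engineer would, in place of code of your own. Each camera call takes 0.05 s, during which the arm holds its last target. There are 200 camera calls.

### The job

Take the card reader out of its charging dock to offer it to a customer: grip it by its upper end and draw it straight up, still upright, until it is clear of the dock. Then tip it back by about 45 degrees, so that its keys and screen face up at a slant with the screen end still the higher and the reader level from side to side (whichever way it looks does not matter), and finish holding it still there, its middle about 25 cm above the counter; do not let go of it. Leave the bell, coasters, stapler and tape where they are.

Things in the scene. Friction and masses are not known exactly. Their poses are not given: they have to be found in the camera images.
- card_reader: dark hand-held payment terminal, 136 long x 74 wide x 24 mm thick, about 0.2 kg. Origin: middle of its back face. x: along its length to the screen end, y: across, z: out of the keyed face. Stands loosely in the dock at the start, no latch, 1.5 to 2 mm play: x up, z level the way the dock faces, top 146 mm above the counter, upper 94 mm free of the walls. Grip across the 24 mm thickness
- reader_centre (a point): middle of the card reader's body, 12 mm above the origin along its z
- reader_foot (a point): middle of the card reader's lower end face (x = -68, z = 12 mm in its frame)
- dock: grey charging dock fixed to the counter: base 78 x 104 x 10 mm with an open-topped upright pocket, 28 x 77 mm inside, floor 10 mm up, walls 6 mm thick (tops above the counter: back 52, sides 42, front 32 mm). Origin: centre of its underside; x level, to the side the reader's keys face; y along the pocket's width; z up
- bell: chrome service bell, 84 mm across, 58 mm high; origin under its centre; loose bystander
- coasters: stack of round cork coasters, 70 mm across, 19 mm high; origin under its centre; loose bystander
- stapler: stapler, 36 x 135 x 42 mm, its length along its own y; origin under its centre; loose bystander
- tape_roll: roll of masking tape lying flat, 96 mm across, 25 mm high; origin under its centre; loose bystander
- drink_dispenser: obstacle, fixed: big glass drink dispenser in a wire stand, 230 x 220 mm, 430 mm high, tap 115 mm from its middle on the side nearest the arm, 170 to 225 mm up; between the arm's start and the dock, so go round it; origin under its centre, near counter height
- counter_sign: obstacle, fixed: upright sign board 185 mm wide, 228 mm high, on a small wooden foot, behind and left of the dock; origin under the middle of the board, on the counter
Not all that is in view belongs to the job. What is shaped like the card_reader but red is not meant.

How it is judged:
By the outcome, as a careful person would: the job done as asked, in the order asked, and still so for the second after the job is handed in, while the arm keeps its last pose, push and grip.
It also fails if it takes over 51 s, if anything falls off the work surface, if the arm or the gripper's body presses on something with over 40 N, if the wrist force passes 120 N, or if a joint passes its speed limit or range.

## Working session

There is one attempt and no reset: what is moved stays moved. The work goes in short steps, Python scripts to look and compute and a tool call to move; the robot and the scene stay as the last step left them, time stands still between calls to the robot, and variables do not carry over. Pictures are saved under pics/ and viewed, about 8 in all and at most 12, crops included, and the job is handed in when it is done.

Besides the shell and the picture viewer there is one more tool, called after "Call:" as name(argument=value, ...) on one line, values as JSON. play_rows: Moves the arm, as the interface text tells. Its arguments: {"type":"object","properties":{"increments":{"type":"array"}},"required":["increments"]}

```bash
ls; mkdir -p pics
cat > h.py <<'E'
import numpy as np,cv2
from plant import manip
from scipy.spatial.transform import Rotation as R
def rot(s): q=s["tool_rot"]; return R.from_quat([q[1],q[2],q[3],q[0]])
def w(cam,xyz,T=None):
    T=np.array(manip.get_calibration(cam)["T"]) if T is None else T
    return (T@np.r_[xyz,1])[:3]
E
python3 - <<'E'
from h import *
np.set_printoptions(precision=3,suppress=True)
s=manip.state(); print(s["time"],s["tool_pos"],rot(s).as_matrix())
for c in ["side","top"]:
    cv2.imwrite(f"pics/{c}1.png",manip.grab_frame(c))
    k=manip.get_calibration(c); print(c,k["fx"],k["cx"],k["cy"],np.array(k["T"]))
    for n in ["card_reader","reader_centre","reader_foot","dock","bell","coasters","stapler","tape_roll","drink_dispenser","counter_sign"]:
        print(c,n,[(round(d["p"],2),w(c,d["xyz"])) for d in manip.tip_of(n,c)][:3])
print(manip.state()["time"])
E
```

```text
pics
0.0 [0.277 0.56  0.403] [[-0.897  0.443 -0.001]
 [ 0.443  0.897 -0.002]
 [ 0.    -0.002 -1.   ]]
side 526.728924536111 307.4387508074545 231.64803289400294 [[ 0.174 -0.77   0.613 -0.167]
 [-0.985 -0.132  0.113 -0.222]
 [-0.006 -0.624 -0.782  0.913]
 [ 0.     0.     0.     1.   ]]
side card_reader [(0.84, array([ 0.487, -0.065,  0.071])), (0.66, array([ 0.468, -0.283,  0.078]))]
side reader_centre [(0.91, array([ 0.479, -0.27 ,  0.08 ])), (0.56, array([ 0.479, -0.074,  0.067]))]
side reader_foot [(0.71, array([ 0.477, -0.278,  0.011])), (0.63, array([ 0.475, -0.075, -0.002]))]
side dock [(0.63, array([ 0.48 , -0.272, -0.001]))]
side bell [(0.63, array([ 0.571, -0.353, -0.005]))]
side coasters [(0.7, array([ 0.419,  0.059, -0.005]))]
side stapler [(0.62, array([ 0.415, -0.45 , -0.004]))]
side tape_roll [(0.86, array([0.415, 0.183, 0.   ]))]
side drink_dispenser [(0.34, array([0.412, 0.183, 0.001]))]
side counter_sign [(0.37, array([ 0.479, -0.271,  0.001])), (0.3, array([ 0.415, -0.453, -0.002]))]
top 476.9907746160745 315.390152169615 245.99948320523512 [[-0.002 -0.998  0.067  0.431]
 [-1.     0.002 -0.009 -0.099]
 [ 0.009 -0.067 -0.998  1.169]
 [ 0.     0.     0.     1.   ]]
top card_reader [(0.62, array([ 0.486, -0.066,  0.071]))]
top reader_centre [(0.93, array([ 0.471, -0.077,  0.071])), (0.85, array([ 0.475, -0.275,  0.082])), (0.49, array([0.418, 0.058, 0.002]))]
top reader_foot [(0.93, array([ 0.476, -0.275,  0.009]))]
top dock [(0.89, array([ 0.479, -0.275, -0.002]))]
top bell [(0.77, array([ 0.569, -0.354, -0.003]))]
top coasters [(0.78, array([ 0.418,  0.058, -0.003]))]
top stapler [(0.75, array([ 0.408, -0.456,  0.004]))]
top tape_roll [(0.58, array([0.414, 0.178, 0.003]))]
top drink_dispenser []
top counter_sign [(0.74, array([ 0.41 , -0.454,  0.001]))]
1.1
```

```bash
python3 -c "
import cv2,numpy as np
a=cv2.imread('pics/side1.png');b=cv2.imread('pics/top1.png')
cv2.imwrite('pics/ab.png',np.vstack([cv2.resize(a,(400,300)),cv2.resize(b,(400,300))]))"
```

```text
(no output)
```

View pics/side1.png

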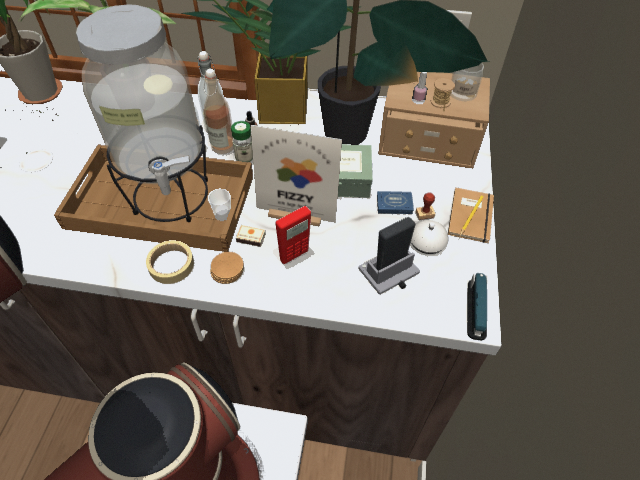

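View pics/top1.png

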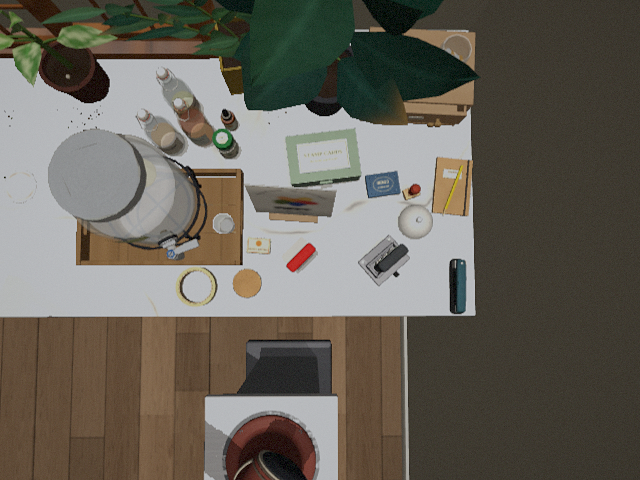

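The pictures show the dark reader at side px (395,243) in its dock at (385,270), the red decoy at (293,235), the dispenser at (155,150) and the sign at (298,175). The detections at (0.479, -0.274) match the dock. I'll zoom in to see which way it faces, and refine its pose.

Run:
```python
import cv2,numpy as np
a=cv2.imread('pics/side1.png')[205:300,345:460];b=cv2.imread('pics/top1.png')[225:295,345:435]
a=cv2.resize(a,(480,396),interpolation=cv2.INTER_CUBIC);b=cv2.resize(b,(480,373),interpolation=cv2.INTER_CUBIC)[:,:300]
a=np.clip(a.astype(float)*1.5,0,255)
b=cv2.resize(cv2.imread('pics/top1.png')[230:290,355:415],(396,396),interpolation=cv2.INTER_CUBIC)
cv2.imwrite('pics/z.png',np.clip(np.hstack([a[:,:400],b]),0,255).astype('uint8'))
```

```text
(no output)
```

View pics/z.png

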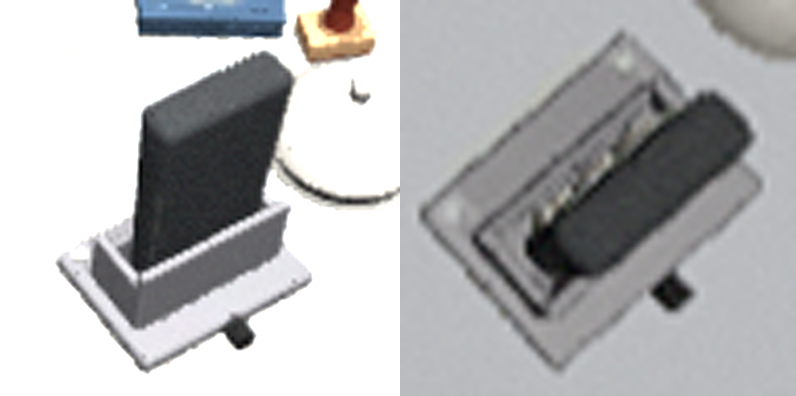

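The back, with the taller wall and the cable, is nearest the arm. The keys face away, toward +x+y. I'll compute the yaw from the base corners in the top crop at (422,212), (625,35), (762,185) and (560,370), and from the reader's top face.

Run:
```python
from h import *
np.set_printoptions(precision=4,suppress=True)
k=manip.get_calibration("top");T=np.array(k["T"])
def px(u,v,z):
    d=T[:3,:3]@np.array([(u-k["cx"])/k["fx"],(v-k["cy"])/k["fy"],1]);return T[:3,3]+d*(z-T[2,3])/d[2]
f=lambda p,z:px(355+(p[0]-400)/6.6,230+p[1]/6.6,z)
c=[f(p,.01) for p in [(422,212),(625,35),(762,185),(560,370)]]
print(np.mean(c,0)); 
for a,b in [(0,1),(1,2),(2,3),(3,0)]:
    d=c[b]-c[a];print(np.linalg.norm(d),np.degrees(np.arctan2(d[1],d[0])))
# top face of reader by threshold
im=manip.grab_frame("top")[230:290,355:430]; g=im.max(2)<75
n,l,st,ce=cv2.connectedComponentsWithStats(g.astype('uint8'))
i=1+np.argmax(st[1:,4]); cnt=cv2.findContours((l==i).astype('uint8'),0,2)[0][0]
r=cv2.minAreaRect(cnt);print(st[i],r)
B=[px(355+p[0],230+p[1],.146) for p in cv2.boxPoints(r)]
print(np.mean(B,0),[(np.linalg.norm(B[j]-B[j-1]),np.degrees(np.arctan2(*(B[j]-B[j-1])[[1,0]]))) for j in range(4)])
```

```text
[ 0.4742 -0.2769  0.01  ]
0.10004375362641955 -49.21261831942669
0.07476118062813948 -138.10100985668433
0.10145266620224326 131.98039194506754
0.07685942734364126 40.834678953598285
[ 19  14  34  31 403] ((35.58000183105469, 28.93999481201172), (12.199997901916504, 38.19999313354492), 53.13010025024414)
[ 0.4722 -0.27    0.146 ] [(np.float64(0.026051574922424475), np.float64(36.49233436671445)), (np.float64(0.08266615131979095), np.float64(-53.46245151576393)), (np.float64(0.026151277111187095), np.float64(-143.73239558790797)), (np.float64(0.08256356038464412), np.float64(126.46855496053362))]
```

Call:
play_rows(increments=[{"offset": [-23,-31,0],"twist": 0,"grip": 1},{"offset": [-46,-61,0],"twist": 0,"grip": 1},{"offset": [-68,-91,0],"twist": 0,"grip": 1},{"offset": [-91,-122,0],"twist": 0,"grip": 1},{"offset": [-114,-152,0],"twist": 0,"grip": 1}])

```text
time: 1.57
tool_pos: [0.3115, 0.372, 0.4046]
tool_rot: [0.0, 0.227, 0.974, -0.0]
contact_force: [0.2, -0.5, -0.1]
gripper_width: 1.001
```

Call:
play_rows(increments=[{"offset": [-23,-31,0],"twist": 0,"grip": 1},{"offset": [-46,-61,0],"twist": 0,"grip": 1},{"offset": [-68,-91,0],"twist": 0,"grip": 1},{"offset": [-91,-122,0],"twist": 0,"grip": 1},{"offset": [-114,-152,0],"twist": 0,"grip": 1}])

```text
time: 1.98
tool_pos: [0.3462, 0.1852, 0.4049]
tool_rot: [0.001, 0.227, 0.974, 0.0]
contact_force: [0.1, 0.3, 0.1]
gripper_width: 1.001
```

Call:
play_rows(increments=[{"offset": [-23,-31,0],"twist": 0,"grip": 1},{"offset": [-46,-61,0],"twist": 0,"grip": 1},{"offset": [-68,-91,0],"twist": 0,"grip": 1},{"offset": [-91,-122,0],"twist": 0,"grip": 1},{"offset": [-114,-152,0],"twist": 0,"grip": 1}])

```text
time: 2.4
tool_pos: [0.3811, -0.0018, 0.4051]
tool_rot: [0.001, 0.227, 0.974, 0.0]
contact_force: [1.0, 0.8, -0.4]
gripper_width: 1.0
```

Call:
play_rows(increments=[{"offset": [-28,-28,0],"twist": 0.12,"grip": 1},{"offset": [-56,-55,0],"twist": 0.24,"grip": 1},{"offset": [-84,-82,0],"twist": 0.36,"grip": 1},{"offset": [-112,-110,0],"twist": 0.48,"grip": 1},{"offset": [-140,-137,0],"twist": 0.6,"grip": 1}])

```text
time: 2.82
tool_pos: [0.4464, -0.187, 0.4049]
tool_rot: [0.0, 0.508, 0.861, 0.0]
contact_force: [0.7, 0.6, 0.8]
gripper_width: 0.998
```

Call:
play_rows(increments=[{"offset": [0,0,0],"twist": 0.12,"grip": 1},{"offset": [0,0,0],"twist": 0.24,"grip": 1},{"offset": [0,0,0],"twist": 0.36,"grip": 1},{"offset": [0,0,0],"twist": 0.48,"grip": 1},{"offset": [0,0,0],"twist": 0.6,"grip": 1}])

```text
time: 3.23
tool_pos: [0.4463, -0.185, 0.4047]
tool_rot: [-0.0, 0.74, 0.673, -0.0]
contact_force: [-0.1, 0.6, 0.2]
gripper_width: 1.001
```

Call:
play_rows(increments=[{"offset": [0,0,0],"twist": 0.12,"grip": 1},{"offset": [0,0,0],"twist": 0.24,"grip": 1},{"offset": [0,0,0],"twist": 0.36,"grip": 1},{"offset": [0,0,0],"twist": 0.48,"grip": 1},{"offset": [0,0,0],"twist": 0.6,"grip": 1}])

```text
time: 3.65
tool_pos: [0.4463, -0.1848, 0.4048]
tool_rot: [0.0, 0.905, 0.425, 0.0]
contact_force: [-0.1, -0.4, 0.5]
gripper_width: 1.002
```

Call:
play_rows(increments=[{"offset": [0,0,0],"twist": 0.12,"grip": 1},{"offset": [0,0,0],"twist": 0.167,"grip": 1},{"offset": [0,0,0],"twist": 0.167,"grip": 1}])

```text
time: 3.9
tool_pos: [0.4463, -0.1848, 0.4048]
tool_rot: [0.0, 0.937, 0.35, 0.0]
contact_force: [-0.6, 0.8, 0.3]
gripper_width: 0.999
```

```bash
cat > look.py <<'E'
from h import *
import sys
np.set_printoptions(precision=4,suppress=True)
def look(name):
    s=manip.state(); T=np.array(manip.get_calibration("wrist")["T"]); M=rot(s).as_matrix()
    im=manip.grab_frame("wrist"); cv2.imwrite(f"pics/{name}.png",im)
    print(s["time"],s["tool_pos"],"yaw_y",np.degrees(np.arctan2(M[1,1],M[0,1])),"z",M[:,2])
    for n in ["reader_centre","reader_foot","card_reader","dock"]:
        for d in manip.tip_of(n,"wrist")[:2]:
            p=w("wrist",d["xyz"],T); print(n,round(d["p"],2),p,"tool mm",1000*M.T@(p-s["tool_pos"]))
look(sys.argv[1])
E
python3 look.py w1
```

```text
3.9 [ 0.4463 -0.1848  0.4048] yaw_y -49.02819780170706 z [ 0.0002 -0.0001 -1.    ]
reader_centre 0.9 [ 0.4807 -0.272   0.0798] tool mm [-31.1874  88.3678 325.0465]
reader_centre 0.63 [ 0.4776 -0.2778  0.0019] tool mm [-37.3182  90.6732 402.9505]
reader_foot 0.95 [ 0.4732 -0.2731  0.0089] tool mm [-37.5878  84.273  395.8982]
card_reader 0.74 [ 0.4675 -0.2877  0.0775] tool mm [-51.4621  91.5738 327.3063]
card_reader 0.65 [ 0.4869 -0.0669  0.07  ] tool mm [107.9172 -62.4727 334.7784]
dock 0.91 [ 0.477  -0.2755  0.0024] tool mm [-36.3057  88.5729 402.447 ]
```

Call:
play_rows(increments=[{"offset": [-14,35,0],"twist": 0,"grip": 1},{"offset": [-28,70,20],"twist": 0,"grip": 1},{"offset": [-35,87,45],"twist": 0,"grip": 1},{"offset": [-35,87,45],"twist": 0,"grip": 1}])

```text
time: 4.48
tool_pos: [0.4765, -0.2755, 0.3542]
tool_rot: [-0.003, 0.937, 0.349, -0.002]
contact_force: [-1.8, 0.2, -0.5]
gripper_width: 1.002
```

```bash
python3 look.py w2
```

```text
4.4833 [ 0.4765 -0.2755  0.3542] yaw_y -49.11394518513733 z [-0.0065  0.0041 -1.    ]
reader_centre 0.73 [ 0.4767 -0.0755  0.0681] tool mm [ 131.7777 -148.9463  286.8678]
reader_centre 0.68 [ 0.4772 -0.2748  0.0803] tool mm [  1.6519   1.882  273.9194]
reader_foot 0.81 [ 0.4751 -0.273   0.014 ] tool mm [  1.4294  -0.3096 340.2007]
reader_foot 0.57 [ 0.4769 -0.0792 -0.002 ] tool mm [ 129.6501 -145.5369  356.9385]
card_reader 0.89 [ 0.4678 -0.2874  0.078 ] tool mm [-13.6582   5.2857 276.1592]
card_reader 0.89 [ 0.4846 -0.0676  0.0713] tool mm [ 142.8848 -149.8492  283.6373]
dock 0.59 [ 0.4761 -0.2763  0.0041] tool mm [  0.0152   2.892  350.0633]
```

View pics/w2.png

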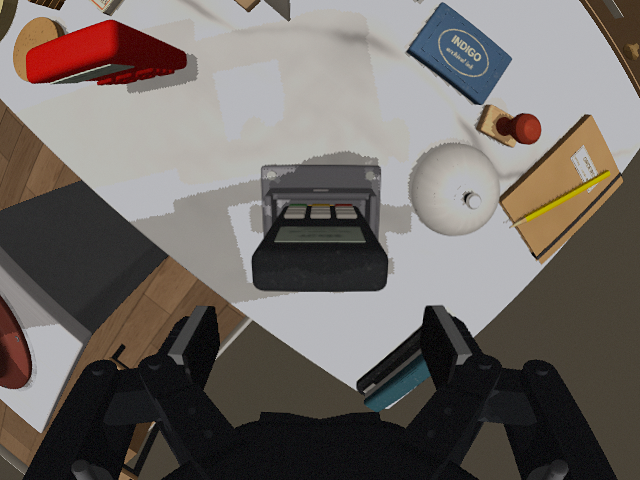

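The wrist view shows the reader centred at px (320,262), parallel to the jaws and between the fingers (215 to 425). Since the tool can only turn about its vertical axis, I'll grip the upper end across the 74 mm width. That makes the jaw line the axis about which the reader can later be tipped.

Call:
play_rows(increments=[{"offset": [1,1,30],"twist": 0,"grip": 1},{"offset": [1,1,60],"twist": 0,"grip": 1},{"offset": [1,1,84],"twist": 0,"grip": 1},{"offset": [1,1,84],"twist": 0,"grip": 1},{"offset": [1,1,84],"twist": 0,"grip": 1}])

```text
time: 5.15
tool_pos: [0.4783, -0.2727, 0.2759]
tool_rot: [-0.0, 0.936, 0.351, -0.0]
contact_force: [0.1, 0.3, 0.3]
gripper_width: 0.998
```

```bash
python3 look.py w3
```

```text
5.15 [ 0.4783 -0.2727  0.2759] yaw_y -48.92841858506704 z [-0.0008  0.0007 -1.    ]
reader_centre 0.85 [ 0.479  -0.0754  0.0663] tool mm [ 130.2195 -148.0738  209.6709]
reader_centre 0.57 [ 0.4799 -0.2774  0.0782] tool mm [ -1.8087   4.8534 197.6822]
reader_foot 0.84 [ 0.4776 -0.2735  0.0138] tool mm [ -0.981    0.3569 262.1002]
reader_foot 0.58 [ 0.4767 -0.0786 -0.0039] tool mm [ 126.3545 -147.0689  279.8961]
card_reader 0.74 [ 0.488  -0.0636  0.0672] tool mm [ 144.7676 -150.9769  208.7566]
dock 0.87 [ 0.4766 -0.2754  0.003 ] tool mm [ -2.9983   1.258  272.8155]
```

View pics/w3.png

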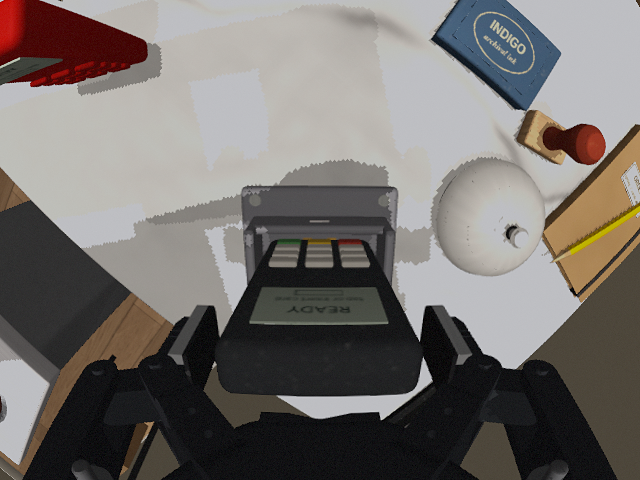

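The pads straddle the reader at (218..420, 350). I'll nudge -2 mm in x, +1 mm in y and 5 mm down, then close.

Call:
play_rows(increments=[{"offset": [-2,1,5],"twist": 0,"grip": 1},{"offset": [-2,1,5],"twist": 0,"grip": 0.5},{"offset": [-2,1,5],"twist": 0,"grip": 0},{"offset": [-2,1,5],"twist": 0,"grip": 0},{"offset": [-2,1,5],"twist": 0,"grip": 0}])

```text
time: 5.82
tool_pos: [0.4775, -0.2756, 0.2711]
tool_rot: [-0.0, 0.937, 0.35, -0.0]
contact_force: [-1.3, 2.7, 3.6]
gripper_width: 0.856
```

Call:
play_rows(increments=[{"offset": [0,0,0],"twist": 0,"grip": 0},{"offset": [0,0,0],"twist": 0,"grip": 0},{"offset": [0,0,0],"twist": 0,"grip": 0}])

```text
time: 6.07
tool_pos: [0.4776, -0.2756, 0.2711]
tool_rot: [-0.0, 0.937, 0.35, -0.0]
contact_force: [-2.4, 1.5, 5.3]
gripper_width: 0.858
```

Gripped (0.858 × 85 = 73 mm). Next I'll draw it straight up 110 mm.

Call:
play_rows(increments=[{"offset": [0,0,-10],"twist": 0,"grip": 0},{"offset": [0,0,-25],"twist": 0,"grip": 0},{"offset": [0,0,-45],"twist": 0,"grip": 0},{"offset": [0,0,-65],"twist": 0,"grip": 0},{"offset": [0,0,-85],"twist": 0,"grip": 0}])

```text
time: 6.48
tool_pos: [0.4774, -0.2755, 0.356]
tool_rot: [-0.0, 0.937, 0.35, -0.0]
contact_force: [-0.7, -0.6, -1.1]
gripper_width: 0.858
```

Call:
play_rows(increments=[{"offset": [0,0,-20],"twist": 0,"grip": 0},{"offset": [0,0,-25],"twist": 0,"grip": 0},{"offset": [0,0,-25],"twist": 0,"grip": 0}])

```text
time: 6.73
tool_pos: [0.4779, -0.2759, 0.3827]
tool_rot: [0.002, 0.937, 0.35, 0.001]
contact_force: [0.8, -0.1, -1.2]
gripper_width: 0.854
```

```bash
python3 look.py w4
python3 - <<'E'
from h import *
np.set_printoptions(precision=4,suppress=True)
for c in ["side","top"]:
    im=manip.grab_frame(c); cv2.imwrite(f"pics/{c}4.png",im)
    for n in ["reader_centre","reader_foot","card_reader"]:
        print(c,n,[(round(d["p"],2),w(c,d["xyz"])) for d in manip.tip_of(n,c)][:3])
E
```

```text
6.7333 [ 0.4779 -0.2759  0.3827] yaw_y -48.988622868272785 z [ 0.0034 -0.0027 -1.    ]
reader_centre 0.65 [ 0.478  -0.0758  0.0657] tool mm [ 131.0494 -152.2739  316.4102]
reader_centre 0.62 [ 0.4812 -0.2772  0.1943] tool mm [  1.3963   2.3557 188.4314]
reader_foot 0.76 [ 0.4767 -0.2756  0.123 ] tool mm [ -0.9263  -2.1409 259.7039]
reader_foot 0.76 [ 0.4738 -0.0762 -0.0048] tool mm [ 127.5906 -154.9702  386.9843]
card_reader 0.71 [ 0.4886 -0.0665  0.0705] tool mm [ 145.1962 -152.2779  311.6691]
card_reader 0.62 [ 0.4683 -0.2887  0.1876] tool mm [-15.8225   2.5606 195.0941]
dock 0.92 [ 0.4766 -0.2765  0.0013] tool mm [ -1.7243  -2.0359 381.3868]
side reader_centre [(0.93, array([ 0.4794, -0.0727,  0.0651])), (0.78, array([ 0.4751, -0.2725,  0.1868]))]
side reader_foot [(0.97, array([ 0.4735, -0.2777,  0.1171])), (0.85, array([ 0.476 , -0.0761,  0.0004]))]
side card_reader [(0.76, array([ 0.4684, -0.2811,  0.1882])), (0.56, array([ 0.4881, -0.0652,  0.0663]))]
top reader_centre [(0.57, array([ 0.4756, -0.0774,  0.0701]))]
top reader_foot []
top card_reader [(0.85, array([ 0.4851, -0.0674,  0.0718]))]
```

View pics/side4.png

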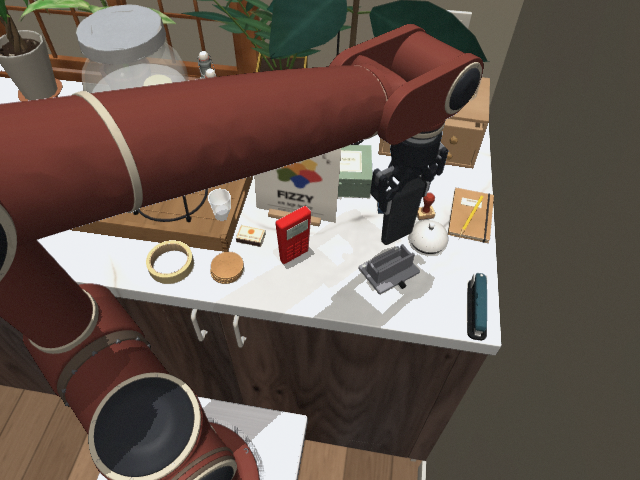

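The reader hangs upright at (402,210), clear of the dock, with its foot at about 0.12 m. I'll carry it to free counter at about (0.43, -0.15), left of the dock, and set its foot down there. Then I'll tip it about the jaw line by moving the gripper back and down over the foot.

Call:
play_rows(increments=[{"offset": [12,-33,0],"twist": 0,"grip": 0},{"offset": [24,-66,0],"twist": 0,"grip": 0},{"offset": [36,-99,0],"twist": 0,"grip": 0},{"offset": [46,-127,0],"twist": 0,"grip": 0},{"offset": [46,-127,0],"twist": 0,"grip": 0}])

```text
time: 7.8
tool_pos: [0.4275, -0.1461, 0.3803]
tool_rot: [-0.001, 0.936, 0.352, 0.0]
contact_force: [0.1, -1.1, -1.9]
gripper_width: 0.856
```

Call:
play_rows(increments=[{"offset": [0,0,35],"twist": 0,"grip": 0},{"offset": [0,0,70],"twist": 0,"grip": 0},{"offset": [0,0,100],"twist": 0,"grip": 0},{"offset": [0,0,113],"twist": 0,"grip": 0},{"offset": [0,0,116],"twist": 0,"grip": 0}])

```text
time: 8.22
tool_pos: [0.4279, -0.1492, 0.2617]
tool_rot: [-0.002, 0.937, 0.35, -0.002]
contact_force: [0.4, 0.7, -0.8]
gripper_width: 0.859
```

Call:
play_rows(increments=[{"offset": [0,0,2],"twist": 0,"grip": 0},{"offset": [0,0,4],"twist": 0,"grip": 0},{"offset": [0,0,4],"twist": 0,"grip": 0}])

```text
time: 8.47
tool_pos: [0.4295, -0.15, 0.262]
tool_rot: [0.001, 0.937, 0.35, 0.001]
contact_force: [-0.1, -0.9, -1.7]
gripper_width: 0.857
```

Call:
play_rows(increments=[{"offset": [0,0,1],"twist": 0,"grip": 0},{"offset": [0,0,2],"twist": 0,"grip": 0},{"offset": [0,0,3],"twist": 0,"grip": 0}])

```text
time: 8.72
tool_pos: [0.4299, -0.15, 0.2609]
tool_rot: [0.001, 0.937, 0.35, 0.001]
contact_force: [-5.5, 4.5, 17.6]
gripper_width: 0.855
```

Call:
play_rows(increments=[{"offset": [-4,0,0],"twist": 0,"grip": 0},{"offset": [-8,0,0],"twist": 0,"grip": 0},{"offset": [-12,0,0],"twist": 0,"grip": 0},{"offset": [-16,0,0],"twist": 0,"grip": 0},{"offset": [-20,0,0],"twist": 0,"grip": 0}])

```text
time: 9.13
tool_pos: [0.4154, -0.1631, 0.2609]
tool_rot: [0.002, 0.937, 0.35, 0.003]
contact_force: [0.8, 1.8, 5.6]
gripper_width: 0.852
```

```bash
cat > tilt.py <<'E'
from h import *
np.set_printoptions(precision=4,suppress=True)
s=manip.state();M=rot(s).as_matrix();print(s["time"],s["tool_pos"],s["contact_force"],s["gripper_width"])
for c in ["wrist","side","top"]:
    T=np.array(manip.get_calibration(c)["T"]);im=manip.grab_frame(c); cv2.imwrite(f"pics/{c}_{s['time']:.2f}.png",im); P={}
    for n in ["reader_centre","reader_foot"]:
        for d in manip.tip_of(n,c):
            p=w(c,d["xyz"],T)
            if np.linalg.norm(p[:2]-[.478,-.075])>.04: P[n]=p;print(c,n,round(d["p"],2),p);break
    if len(P)==2:
        a=M.T@(P["reader_centre"]-P["reader_foot"]);print(" len",np.linalg.norm(a),"tilt back",np.degrees(np.arctan2(-a[0],-a[2])),"side",np.degrees(np.arctan2(a[1],-a[2])))
E
python3 tilt.py
```

```text
9.1333 [ 0.4154 -0.1631  0.2609] [0.8196 1.7923 5.632 ] 0.8515598275916744
wrist reader_centre 0.94 [ 0.4156 -0.1674  0.0711]
wrist reader_foot 0.71 [ 0.4119 -0.1609  0.0024]
 len 0.06906366627974501 tilt back 0.9158658561517642 side 6.397109851732928
side reader_centre 0.72 [ 0.4168 -0.1614  0.0674]
side reader_foot 0.58 [ 0.4158 -0.1658 -0.0003]
 len 0.06786280277147416 tilt back -3.3728409907433314 side -1.9293887843180955
```

It slid upright under a light press of about 6 N. I'll press harder and try again.

Call:
play_rows(increments=[{"offset": [0,0,2],"twist": 0,"grip": 0},{"offset": [0,0,4],"twist": 0,"grip": 0},{"offset": [-2,0,5],"twist": 0,"grip": 0}])

```text
time: 9.83
tool_pos: [0.4152, -0.1644, 0.2608]
tool_rot: [0.0, 0.937, 0.35, 0.003]
contact_force: [-7.6, 16.1, 39.6]
gripper_width: 0.857
```

Call:
play_rows(increments=[{"offset": [-4,0,0],"twist": 0,"grip": 0},{"offset": [-8,0,0],"twist": 0,"grip": 0},{"offset": [-12,0,0],"twist": 0,"grip": 0}])

```text
time: 10.08
tool_pos: [0.4066, -0.1721, 0.2605]
tool_rot: [0.001, 0.937, 0.35, 0.006]
contact_force: [-2.2, 12.5, 30.2]
gripper_width: 0.854
```

```bash
python3 tilt.py
```

```text
10.0833 [ 0.4066 -0.1721  0.2605] [-2.2152 12.5123 30.1526] 0.8540140456306938
wrist reader_centre 0.74 [ 0.4136 -0.1669  0.0744]
wrist reader_foot 0.66 [ 0.4129 -0.1646  0.0037]
 len 0.07069412988360489 tilt back 0.17388097049959264 side 2.09945368003558
side reader_centre 0.97 [ 0.4139 -0.1678  0.0701]
side reader_foot 0.71 [ 0.4155 -0.1678  0.0011]
 len 0.06894483301887092 tilt back 0.47049880956392715 side -0.5435130788910192
```

The counter grips the foot too weakly: it slides at a 30 N press. I'll lift again and go in front of the dock. There the outside of its fixed front wall can stop the back of the foot while the gripper moves back.

Call:
play_rows(increments=[{"offset": [0,0,-20],"twist": 0,"grip": 0},{"offset": [0,0,-45],"twist": 0,"grip": 0},{"offset": [0,0,-70],"twist": 0,"grip": 0},{"offset": [0,0,-90],"twist": 0,"grip": 0},{"offset": [0,0,-90],"twist": 0,"grip": 0}])

```text
time: 10.95
tool_pos: [0.4045, -0.1726, 0.3485]
tool_rot: [0.004, 0.937, 0.35, 0.003]
contact_force: [0.5, 0.2, -1.0]
gripper_width: 0.86
```

Call:
play_rows(increments=[{"offset": [14,30,0],"twist": 0,"grip": 0},{"offset": [28,60,0],"twist": 0,"grip": 0},{"offset": [37,90,0],"twist": 0,"grip": 0},{"offset": [37,124,0],"twist": 0,"grip": 0},{"offset": [37,124,0],"twist": 0,"grip": 0}])

```text
time: 11.37
tool_pos: [0.5149, -0.2441, 0.3404]
tool_rot: [0.0, 0.937, 0.35, -0.001]
contact_force: [-0.6, 0.6, -2.7]
gripper_width: 0.854
```

```bash
python3 tilt.py
```

```text
11.3667 [ 0.5149 -0.2441  0.3404] [-0.6438  0.5869 -2.742 ] 0.8541130756605309
wrist reader_centre 0.75 [ 0.5203 -0.2402  0.1496]
wrist reader_foot 0.97 [ 0.5184 -0.2367  0.0842]
 len 0.06555409979551234 tilt back 0.8861390556834292 side 3.4068706397458586
side reader_centre 0.96 [ 0.5109 -0.2351  0.1517]
side reader_foot 0.79 [ 0.5167 -0.2364  0.0798]
 len 0.072165157797929 tilt back 2.8677361453477896 side -3.761576570605842
```

View pics/wrist_11.37.png

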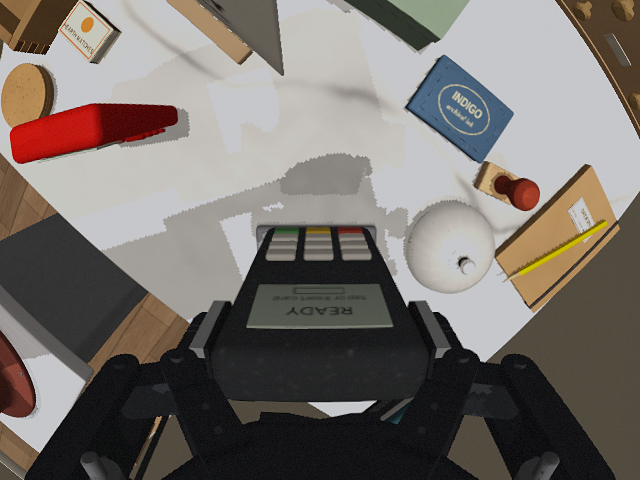

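The view shows the reader still firmly held at (320,300), in front of the dock, with the bell at (450,245) and the sign well away. I'll lower it so the foot is at about 17 mm, below the 32 mm front wall top, then move back toward the wall.

Call:
play_rows(increments=[{"offset": [0,0,25],"twist": 0,"grip": 0},{"offset": [0,0,50],"twist": 0,"grip": 0},{"offset": [0,0,62],"twist": 0,"grip": 0},{"offset": [-8,0,62],"twist": 0,"grip": 0},{"offset": [-16,0,62],"twist": 0,"grip": 0}])

```text
time: 12.23
tool_pos: [0.4999, -0.2516, 0.2803]
tool_rot: [-0.0, 0.936, 0.351, -0.001]
contact_force: [-0.4, -0.2, -1.6]
gripper_width: 0.858
```

Call:
play_rows(increments=[{"offset": [-4,0,0],"twist": 0,"grip": 0},{"offset": [-8,0,0],"twist": 0,"grip": 0},{"offset": [-13,0,0],"twist": 0,"grip": 0},{"offset": [-18,0,0],"twist": 0,"grip": 0}])

```text
time: 12.57
tool_pos: [0.4878, -0.2633, 0.2827]
tool_rot: [0.0, 0.937, 0.35, 0.004]
contact_force: [5.9, 5.9, -1.8]
gripper_width: 0.855
```

Contact: 8 N along the reader's normal. Continuing back.

Call:
play_rows(increments=[{"offset": [-5,0,0],"twist": 0,"grip": 0},{"offset": [-10,0,1],"twist": 0,"grip": 0},{"offset": [-15,0,2],"twist": 0,"grip": 0}])

```text
time: 12.82
tool_pos: [0.4766, -0.273, 0.2813]
tool_rot: [-0.0, 0.937, 0.35, 0.004]
contact_force: [3.4, 6.2, 3.3]
gripper_width: 0.862
```

```bash
python3 tilt.py
```

```text
12.8167 [ 0.4766 -0.273   0.2813] [3.418  6.2314 3.3339] 0.8622493214641005
wrist reader_centre 0.67 [ 0.4985 -0.253   0.0286]
wrist reader_foot 0.81 [ 0.4985 -0.2511  0.0273]
 len 0.002308679276123058 tilt back 42.060681969725344 side 45.77545032837385
side reader_centre 0.85 [ 0.4869 -0.2632  0.0941]
side reader_foot 0.84 [ 0.5031 -0.2543  0.0251]
 len 0.0714606185251708 tilt back 14.281392618631614 side -3.1141422262839433
top reader_centre 0.49 [ 0.4861 -0.2642  0.0907]
top reader_foot 0.45 [ 0.5693 -0.354  -0.0011]
 len 0.15303084656369118 tilt back 2.055712447809927 side -52.98827606055337
```

It tips as computed, to about 14°. Following the arc to about 45°.

Call:
play_rows(increments=[{"offset": [-7,0,3],"twist": 0,"grip": 0},{"offset": [-14,0,6],"twist": 0,"grip": 0},{"offset": [-21,0,9],"twist": 0,"grip": 0},{"offset": [-28,0,12],"twist": 0,"grip": 0}])

```text
time: 13.6
tool_pos: [0.4557, -0.2919, 0.27]
tool_rot: [0.001, 0.937, 0.35, 0.004]
contact_force: [3.4, 4.7, 4.3]
gripper_width: 0.853
```

Call:
play_rows(increments=[{"offset": [-6,0,3],"twist": 0,"grip": 0},{"offset": [-12,0,7],"twist": 0,"grip": 0},{"offset": [-18,0,11],"twist": 0,"grip": 0},{"offset": [-22,0,15],"twist": 0,"grip": 0},{"offset": [-22,0,15],"twist": 0,"grip": 0}])

```text
time: 14.02
tool_pos: [0.4384, -0.3071, 0.2543]
tool_rot: [0.001, 0.937, 0.35, 0.002]
contact_force: [1.5, 2.2, 3.5]
gripper_width: 0.856
```

```bash
python3 tilt.py
```

```text
14.0167 [ 0.4384 -0.3071  0.2543] [1.5144 2.2038 3.5124] 0.8561637036179142
wrist reader_centre 0.68 [ 0.4714 -0.2817  0.0794]
wrist reader_foot 0.71 [ 0.5026 -0.251   0.0347]
 len 0.0625917726222863 tilt back 44.20577437008562 side 3.7134218793722242
side reader_centre 0.73 [ 0.4683 -0.2788  0.0808]
side reader_foot 0.55 [ 0.5057 -0.2538  0.0318]
 len 0.06654479694160909 tilt back 42.19743603951071 side -6.322812021398174
top reader_centre 0.84 [ 0.4638 -0.284   0.0803]
top reader_foot 0.81 [ 0.5033 -0.2548  0.0326]
 len 0.06842908738248658 tilt back 45.642823494346445 side -4.3926608245341106
```

The tilt is about 44° by all three cameras. Lifting clear: slightly forward off the wall, then gently up 170 mm.

Call:
play_rows(increments=[{"offset": [3,0,-4],"twist": 0,"grip": 0},{"offset": [5,0,-14],"twist": 0,"grip": 0},{"offset": [5,0,-30],"twist": 0,"grip": 0},{"offset": [5,0,-50],"twist": 0,"grip": 0},{"offset": [5,0,-70],"twist": 0,"grip": 0}])

```text
time: 14.88
tool_pos: [0.4412, -0.3025, 0.322]
tool_rot: [-0.001, 0.937, 0.351, -0.001]
contact_force: [-0.3, -0.1, -1.5]
gripper_width: 0.857
```

Call:
play_rows(increments=[{"offset": [0,0,-22],"twist": 0,"grip": 0},{"offset": [0,0,-44],"twist": 0,"grip": 0},{"offset": [0,0,-66],"twist": 0,"grip": 0},{"offset": [0,0,-86],"twist": 0,"grip": 0},{"offset": [0,0,-100],"twist": 0,"grip": 0}])

```text
time: 15.3
tool_pos: [0.4415, -0.3028, 0.4243]
tool_rot: [0.001, 0.937, 0.35, 0.0]
contact_force: [0.4, -0.2, -1.4]
gripper_width: 0.856
```

Call:
play_rows(increments=[{"offset": [0,0,0],"twist": 0,"grip": 0},{"offset": [0,0,0],"twist": 0,"grip": 0},{"offset": [0,0,0],"twist": 0,"grip": 0},{"offset": [0,0,0],"twist": 0,"grip": 0}])

```text
time: 15.63
tool_pos: [0.4413, -0.3026, 0.4194]
tool_rot: [-0.002, 0.937, 0.35, -0.001]
contact_force: [-1.0, -0.8, -2.2]
gripper_width: 0.859
```

```bash
python3 tilt.py; python3 tilt.py; cp pics/side_15*.png pics/sf.png; ls pics
```

```text
15.6333 [ 0.4413 -0.3026  0.4194] [-1.0022 -0.8241 -2.153 ] 0.8591006430192529
wrist reader_centre 0.56 [ 0.4715 -0.2773  0.2496]
wrist reader_foot 0.69 [ 0.5024 -0.2468  0.1955]
 len 0.06931385142956631 tilt back 38.746357192613424 side 2.762831428812537
side reader_centre 0.75 [ 0.47   -0.2763  0.2469]
side reader_foot 0.71 [ 0.5073 -0.2513  0.1971]
 len 0.06711132542276305 tilt back 41.87543112960056 side -6.681841583637145
top reader_centre 0.59 [ 0.4697 -0.2782  0.2465]
top reader_foot 0.82 [ 0.5069 -0.2478  0.1956]
 len 0.0699925710343605 tilt back 43.37180544858737 side -1.7880104044941265
16.0833 [ 0.4416 -0.3029  0.4216] [-0.9964 -0.0862 -1.1662] 0.8563048517475012
wrist reader_centre 0.78 [ 0.4733 -0.2795  0.248 ]
wrist reader_foot 0.86 [ 0.5051 -0.2451  0.2037]
 len 0.0645347968153615 tilt back 46.41570626071626 side 6.568841517945051
side reader_centre 0.65 [ 0.4699 -0.2759  0.2482]
side reader_foot 0.65 [ 0.5045 -0.2468  0.1995]
 len 0.06645344234876029 tilt back 42.84485265698979 side -0.905348101247536
top reader_centre 0.92 [ 0.4674 -0.2791  0.2479]
top reader_foot 0.83 [ 0.5073 -0.2454  0.1981]
 len 0.07217347158062992 tilt back 46.32216571837459 side -0.9104590806117009
ab.png
sf.png
side1.png
side4.png
side_10.08.png
side_11.37.png
side_12.82.png
side_14.02.png
side_15.63.png
side_16.08.png
side_9.13.png
top1.png
top4.png
top_10.08.png
top_11.37.png
top_12.82.png
top_14.02.png
top_15.63.png
top_16.08.png
top_9.13.png
w1.png
w2.png
w3.png
w4.png
wrist_10.08.png
wrist_11.37.png
wrist_12.82.png
wrist_14.02.png
wrist_15.63.png
wrist_16.08.png
wrist_9.13.png
z.png
```

```bash
python3 -c "
import cv2,numpy as np
a=cv2.imread('pics/side_16.08.png')[100:340,220:540];b=cv2.imread('pics/wrist_16.08.png')
cv2.imwrite('pics/fin.png',np.hstack([cv2.resize(a,(400,300)),cv2.resize(b,(400,300))]))"
```

```text
(no output)
```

View pics/fin.png

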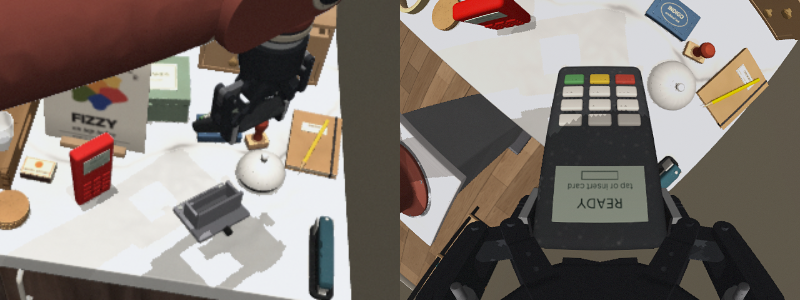

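Call:
play_rows(increments=[{"offset": [0,0,0],"twist": 0,"grip": 0},{"offset": [0,0,0],"twist": 0,"grip": 0},{"offset": [0,0,0],"twist": 0,"grip": 0},{"offset": [0,0,0],"twist": 0,"grip": 0},{"offset": [0,0,0],"twist": 0,"grip": 0}])

```text
time: 16.95
tool_pos: [0.4416, -0.3028, 0.4217]
tool_rot: [-0.0, 0.937, 0.35, -0.0]
contact_force: [1.2, 0.8, -2.1]
gripper_width: 0.857
```

```bash
python3 tilt.py|grep -v foot; python3 -c "
from h import *
for c in ['side','top']:
  for n in ['bell','coasters','stapler','tape_roll']:
    print(c,n,[w(c,d['xyz']).round(3) for d in manip.tip_of(n,c)][:1])"
```

```text
16.95 [ 0.4416 -0.3028  0.4217] [ 1.2414  0.8424 -2.1109] 0.8568692078436947
side reader_centre 0.93 [ 0.4694 -0.2764  0.2486]
 len 0.06862987687589117 tilt back 43.53897654999777 side -4.414112992237895
top reader_centre 0.69 [ 0.4682 -0.2788  0.246 ]
 len 0.06871462726377826 tilt back 45.865326337533155 side -1.5514901149074987
side bell [array([ 0.569, -0.353, -0.002])]
side coasters [array([ 0.422,  0.059, -0.004])]
side stapler [array([ 0.417, -0.452, -0.001])]
side tape_roll [array([ 0.414,  0.183, -0.002])]
top bell [array([ 0.567, -0.354, -0.001])]
top coasters [array([ 0.421,  0.055, -0.003])]
top stapler []
top tape_roll [array([ 0.477, -0.274,  0.   ])]
```

The final picture shows the reader's keys and screen facing up at a slant, level between the pads, with the dock empty and the bystanders in place. Handing in.

```bash
python3 -c "
from h import *
print(manip.job_done())"
```

```text
the job is handed in; nothing more can be done
None
```

The reader is out of the dock and held still at a slant of about 44°, keys and screen up, screen end higher. Its middle is about 0.248 m above the counter. I handed the job in at about 17 s, and no verdict was reported.

**Grip:** I held it by the upper end across its 74 mm width, not the 24 mm thickness the notes suggest. The tool can only turn about its own vertical axis, so only that grip let the reader tip about the jaw line.

**What I did:** I drew it straight up about 110 mm, upright and clear of the dock. Pressing its foot on the counter to tip it failed, because the foot slid, at up to about 40 N. It also shifted about 5 mm in the pads. I then braced the back of the foot against the outside of the dock's front wall and moved the gripper back and down, which tipped it. That took about 10 N.

**Last checks:**
- **Tilt:** the cameras gave 43.5–46° in the last two rounds; one earlier wrist reading was 39°.
- **Sideways lean:** readings scattered from -7° to +7°, about the networks' noise over the short distance measured. The pictures and the grip show it level.
- **Grip and height:** the opening was steady at 0.857, and the height did not change over the last second.
- **Bystanders:** the side camera found the bell, coasters, stapler and tape unmoved, within about 3 mm. The top camera agreed on the bell and coasters, missed the stapler, and put the tape at the dock, which I take as a false detection.

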